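# Line up the bench supplies by height

## Robot

A 6-joint arm with a two-finger parallel gripper is mounted at the origin on a cart in front of the work surface, level with it; the furniture and walls round the work are solid. World frame = base frame: x ahead of the robot, y to its left, z up, the work surface at z = 0. Lengths are in m, angles in degrees, forces in N, time in s.
With the tool pointing down it reaches from about 0.375 to 0.9 m from the base axis. Payload 3.1 kg.
Tool frame: the origin (TCP) lies on the centre line of the jaws, within the pads' length; the fingertips stand 17 mm ahead of it and the grasp point (between the pads) lies 2 mm behind it; z points along the fingers, y is the line along which they close (so a half turn about z gives the same grasp; the last joint's range is limited). The gripper opens to 87 mm and grips with 3 to 60 N. Pads are 19 mm wide; open, the fingers measure 117 mm over their backs; the gripper's body (75 mm by 190 mm) begins 51 mm behind the grasp point.
Start: joints at [55.949, 30.224, 82.088, -0, 67.689, -10.227], TCP at [0.252, 0.572, 0.201] pointing down, gripper open.
Joint ranges: [-176.69, 176.69], [-43.24, 126.21], [12.49, 139.97], [-82, 262], [0, 151.66], [-163.58, 163.58]. Speed limits (degrees/s): [159.86, 159.86, 180, 180, 180, 180].

## Interface

Orientations are given as a 3x3 rotation matrix whose columns are the frame's x, y, z axes.
In Python, from rig import bot, imaging, finder gives the robot as it stands. The module is installed in compiled form; this text tells all that it offers.
- The arm moves only by the tool play_rows, never from a script. Its argument "motion" is a list that holds one entry, the list of rows, each a list of 6 numbers: the shift along the tool's x, y, z in normalised numbers (1 is 80 cm), then the turn, a rotation vector about the tool's x, y, z in shares of 120 degrees (1.0 is 120 degrees). In form: [[[dx, dy, dz, wx, wy, wz], ...]]. A call has 1 to 8 rows; each row is the pose to reach, as a shift and turn from the pose commanded when the call began, along the tool's axes at that moment; what a row does not reach only later rows make up. A row lasts 1/12 s, in which the tool goes at most 41.7 mm and 7.16 degrees, less where a joint would pass 70% of its speed; a pose out of reach is approached as far as the arm can. A call with a gripper value outside its range is refused whole. "fingers" is the finger opening in m, from 0 to 0.087, set as the call begins (left out, the last holds). The fingers move at their own pace and stop on an object; the grip force is fixed at half the most. Time passes only in rows, so rows that repeat a pose let the fingers close. It gives the time, the measured TCP pose, the force, the opening and the grip force at its end, in the units of the state.
- bot.read_state(): the state, without advancing time (a new reading comes with each control period).
- imaging.capture(name): name is "side" or "top" or "wrist"; returns a dict with "frame" (480x640x3 uint8, red, green, blue), "camera_matrix" (3x3 intrinsics, pixels), "R" (3x3) and "t" (3): a world point X has camera coordinates R X + t. Camera axes: x right, y down, z forward; pixel columns grow to the right and rows downward; lengths in m; the calibration is good to about 2 mm. The wrist camera is an equidistant fisheye: a pixel r from the principal point sees the ray r / f radians off the axis. A picture is of the moment at which its call begins. There is no depth.
- bot.hand_in(): hands the job in; it is judged then, once.
Trained networks look in the newest picture that a camera, given by its name, has taken for a name from the list of things; names that differ only in an ending like _2 or _b are one class to them, and where a whole thing is asked for, a point or a joint stands for the part that bears it (a point fixed in the world has none). Each returns a list of dicts, best first, with "confidence" (0 to 1); they miss things now and then, are a little off and sometimes report something else, mostly with a low value. They report only what shows in the picture. A call takes as long as a camera call. They do not tell look-alikes from the thing itself.
- finder.recognise(camera, name): "at" ([x, y, z] in m, in world coordinates, good to about 4 mm: the middle of the surface that is visible of it).
- finder.outline_of(camera, name): "pixels" (480x640 bool, what is visible of it).
The state is a dict: "time_s": time; "joint_positions": joint angles; "qvel": joint speeds; "tau": joint torques, N m; "position": TCP position; "tcp_rot": TCP orientation; "force": force on the tool from outside, world axes, zero at the start; "moment": the same for the moment, N m; "opening": opening from 0.0 (shut) to 1.0 (fully open); "grasp_force": force on a finger pad.
Only numpy, scipy, OpenCV 4.12 (cv2) and the standard library are available. Lean on these libraries where they do the work, as an engineer would, in place of code of your own. Each camera call takes 0.05 s, during which the arm holds its last target. There are 200 camera calls.

## Task

Stand the spray can, the dropper bottle, the blue-and-white carton and the clear jar upright on the four round marks of the plywood board, one to a mark and centred on it, in order of height: the tallest next to the red end block, the shortest next to the grey one. Set each one down gently rather than dropping it, and leave the tape measure, the masking tape and the glue tube where they lie.

Things in the scene. Friction and masses are not known exactly. Their poses are not given: they have to be found in the camera images.
- can: spray can with green cap, standing; 59 mm diameter, 225 mm tall (tallest), cap 57 mm diameter from 178 to 225 mm up; about 0.24 kg. Origin at the centre of its underside, z up its axis.
- dropper: small brown glass dropper bottle with black rubber top, standing; 34 mm diameter up to 70 mm, narrower neck and top above, 102 mm tall (second tallest); about 0.07 kg. Origin at the centre of its underside, z up its axis.
- carton: small white-and-blue rectangular cardboard carton, standing; 35 mm along its x, 55 mm along its y, 76 mm tall (third); about 0.05 kg. Origin at the centre of its underside, z up.
- jar: open clear glass jar, empty, standing; 62 mm diameter, 58 mm tall (shortest); about 0.2 kg. Origin at the centre of its underside, z up its axis.
- board: fixed plywood board, 80 (x) x 435 (y) x 12 mm, its length across the robot's view. Origin at the centre of its underside, z up. On its upper face four round marks (68 mm black rings with a centre dot) lie on the line x = 0 at y = -142.5, -47.5, 47.5 and 142.5 mm. The end blocks stand on it at y = +202.5 and -202.5 mm; which is at which end changes.
- red_stop: red end block fixed on one end of the board, 70 x 16 x 28 mm. Origin at the centre of its underside, 60 mm from the nearest mark's centre: the tallest thing belongs on that mark; the marks are 60, 155, 250 and 345 mm from it.
- grey_stop: grey end block fixed on the other end of the board, 70 x 16 x 28 mm. Origin at the centre of its underside, 60 mm from the nearest mark's centre: the shortest thing belongs there.
- tape: bystander: yellow tape measure, 89 x 58 x 64 mm, standing on the bench to the right near the vice. Origin at the centre of its underside. Leave it.
- masking: bystander: roll of cream masking tape lying flat behind the board, 104 mm diameter, 25 mm high. Origin at the centre of its underside. Leave it.
- glue: bystander: dark blue glue tube lying behind the board, 42 x 146 x 28 mm, long along its y. Origin at the centre of its underside. Leave it.
There are look-alikes about, which are no part of the job. What is shaped like the dropper but turquoise is not meant.

How it is judged (in metres and radians):
At the end, for the whole second after the job is handed in: Each of the four things stands upright (within 0.1 rad) on the board's upper face, within 12 mm along and across the board of the centre of its own mark: counted from the red block, spray can, dropper bottle, carton, jar. All are released and at rest (horizontal distance between can and red_stop between 0.048 and 0.072 m and x of can in the frame of board between -0.012 and 0.012 m and z of can in the frame of board between 0.008 and 0.018 m and angle between each of can, dropper, carton, jar's own z axis and vertical below 0.1 rad and linear speed of each of can, dropper, carton, jar below 0.02 m/s and angular speed of each of can, dropper, carton, jar below 0.2 rad/s and contact force between the fingers and can below 0.05 N and horizontal distance between dropper and red_stop between 0.143 and 0.167 m and x of dropper in the frame of board between -0.012 and 0.012 m and z of dropper in the frame of board between 0.008 and 0.018 m and contact force between the fingers and dropper below 0.05 N and horizontal distance between carton and red_stop between 0.238 and 0.262 m and x of carton in the frame of board between -0.012 and 0.012 m and z of carton in the frame of board between 0.008 and 0.018 m and contact force between the fingers and carton below 0.05 N and horizontal distance between jar and red_stop between 0.333 and 0.357 m and x of jar in the frame of board between -0.012 and 0.012 m and z of jar in the frame of board between 0.008 and 0.018 m and contact force between the fingers and jar below 0.05 N); the robot touches nothing.
It fails at once if one of the four things is dropped or knocked over (moves faster than 0.6 m/s while the robot does not touch it) ((linear speed of can above 0.6 m/s and contact force between each of the arm, the fingers and can below 0.01 N) or (linear speed of dropper above 0.6 m/s and contact force between each of the arm, the fingers and dropper below 0.01 N) or (linear speed of carton above 0.6 m/s and contact force between each of the arm, the fingers and carton below 0.01 N) or (linear speed of jar above 0.6 m/s and contact force between each of the arm, the fingers and jar below 0.01 N)).
It fails at once if the tape measure, the masking tape or the glue tube is moved more than 20 mm (distance of any of tape, masking, glue from where it was at the start of the episode above 0.02 m).
It also fails if it takes over 106 s, if anything falls off the work surface, if the arm or the gripper's body presses on something with over 40 N, if the wrist force passes 120 N, or if a joint passes its speed limit or range.

## Working session

There is one attempt and no reset: what is moved stays moved. The work goes in short steps, Python scripts to look and compute and a tool call to move; the robot and the scene stay as the last step left them, time stands still between calls to the robot, and variables do not carry over. Pictures are saved under pics/ and viewed, at most 14 in all, crops included, and the job is handed in when it is done.

Besides the shell and the picture viewer there is one more tool, called after ">>>" as name(argument=value, ...), one argument or row to a line, values as JSON. play_rows: Moves the arm, as the interface text tells. Its arguments: {"type":"object","properties":{"motion":{"type":"array"},"fingers":{"type":"number"}},"required":["motion"]}

```bash
mkdir -p pics; ls
python3 - <<'E'
from rig import bot, imaging, finder
import cv2, numpy as np
s=bot.read_state(); print(s)
for c in ("top","side"):
    d=imaging.capture(c); cv2.imwrite(f"pics/{c}0.png",d["frame"][:,:,::-1])
    print(c,(-d["R"].T@d["t"]).round(3))
    for n in "can dropper carton jar board red_stop grey_stop tape masking glue".split():
        print(n,[(np.round(r["at"],3).tolist(),round(r["confidence"],2)) for r in finder.recognise(c,n)][:4])
E
```

```text
pics
{'time_s': 0.0, 'joint_positions': array([ 5.59486996e+01,  3.02787269e+01,  8.21572478e+01, -4.53453959e-04,
        6.76906331e+01, -1.02283289e+01]), 'qvel': array([ 0.05235041, -0.0214079 ,  0.00237137,  0.00221031, -0.09146002,
       -0.02781701]), 'tau': array([ 1.52838318e-03, -4.40033305e+01, -1.76593083e+01,  6.30994420e-02,
        5.81752346e-02, -1.82331401e-04]), 'position': array([0.25197722, 0.57108407, 0.19966949]), 'tcp_rot': array([[-9.14798781e-01,  4.03908001e-01, -1.23123262e-03],
       [ 4.03909694e-01,  9.14797022e-01, -1.83493292e-03],
       [ 3.85183846e-04, -2.17590119e-03, -9.99997559e-01]]), 'force': array([-0.43641812,  0.4402293 ,  0.54815066]), 'moment': array([-0.01884122,  0.02383193, -0.03083394]), 'grasp_force': 0.0, 'opening': 0.998138703617073}
top [ 0.396 -0.007  1.034]
can [([0.46, 0.115, 0.222], 0.74)]
dropper [([0.651, 0.159, 0.038], 0.64), ([0.376, -0.038, 0.078], 0.6), ([0.504, -0.015, 0.063], 0.56), ([0.43, 0.034, 0.07], 0.46)]
carton [([0.472, -0.09, 0.071], 0.66)]
jar [([0.408, 0.237, 0.014], 0.56), ([0.478, -0.234, 0.059], 0.18)]
board [([0.631, -0.041, 0.011], 0.64)]
red_stop [([0.612, -0.239, 0.041], 0.49)]
grey_stop [([0.654, 0.162, 0.037], 0.7)]
tape [([0.479, -0.232, 0.06], 0.77)]
masking [([0.795, 0.143, 0.026], 0.63)]
glue []
side [0.187 0.364 0.897]
can [([0.453, 0.138, 0.179], 0.64)]
dropper [([0.426, 0.041, 0.061], 0.97), ([0.37, -0.022, 0.058], 0.74), ([0.506, -0.008, 0.058], 0.66)]
carton []
jar [([0.403, 0.23, 0.016], 0.84)]
board [([0.633, -0.019, 0.01], 0.95)]
red_stop [([0.607, -0.231, 0.032], 0.84), ([0.423, 0.042, 0.065], 0.5)]
grey_stop [([0.652, 0.165, 0.045], 0.97), ([0.406, 0.233, 0.021], 0.5)]
tape [([0.473, -0.217, 0.048], 0.78)]
masking [([0.792, 0.149, 0.026], 0.84)]
glue [([0.797, -0.159, 0.011], 0.67)]
```

View pics/top0.png

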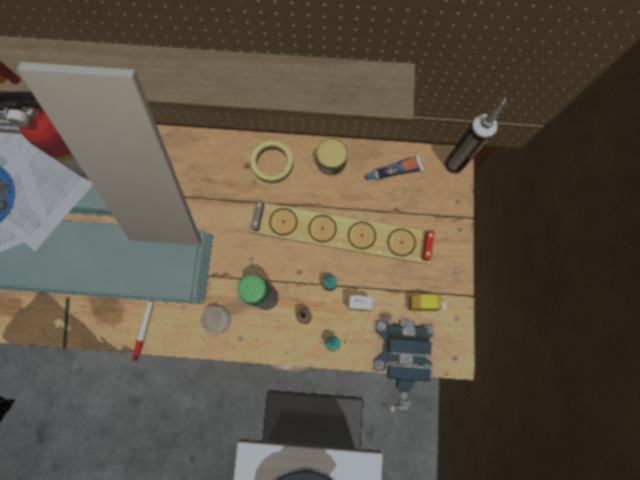

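View pics/side0.png

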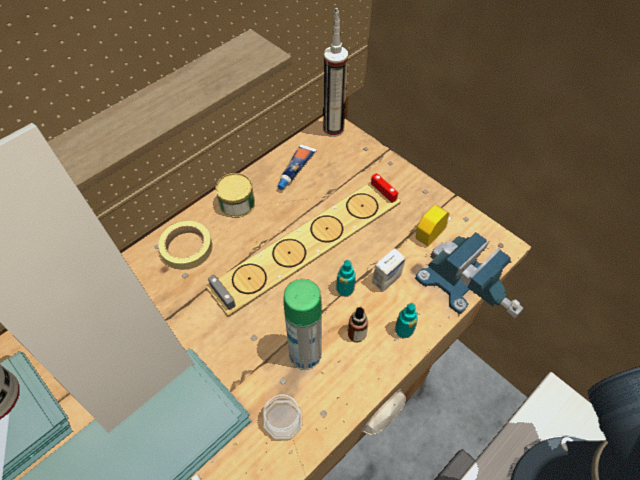

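The top view shows brown dropper at (303,314), and side view at (358,324). The turquoise look-alikes are at top (330,283) and (333,344), side (346,278) and (407,320). The others are can (254,290), jar (215,320), carton (360,302), red block (429,245) and grey block (258,215), all in the top view. I choose the brown bottle and will fit positions from the outlines.

```bash
cat > h.py <<'E'
from rig import bot, imaging, finder
import cv2, numpy as np
from scipy.optimize import minimize
def proj(d,X):
    c=X@d["R"].T+d["t"]; p=c@d["camera_matrix"].T; return p[:,:2]/p[:,2:]
def ray(d,u,z):
    C=-d["R"].T@d["t"]; v=d["R"].T@np.linalg.solve(d["camera_matrix"],[u[0],u[1],1]); return C+v*(z-C[2])/v[2]
def cyl(segs):
    a=np.linspace(0,2*np.pi,40); return [np.array([[r*np.cos(t),r*np.sin(t),z] for z in (z0,z1) for t in a]) for r,z0,z1 in segs]
S={"can":cyl([(.0295,0,.178),(.0285,.178,.225)]),"dropper":cyl([(.017,0,.070),(.009,.07,.102)]),"jar":cyl([(.031,0,.058)]),
"carton":[np.array([[x,y,z] for x in(-.0175,.0175) for y in (-.0275,.0275) for z in (0,.076)])]}
K=4
def mask(d,n,x,y,yaw,z0=0):
    m=np.zeros((480*K,640*K),np.uint8); c,s=np.cos(yaw),np.sin(yaw)
    for P in S[n]:
        Q=P@np.array([[c,s,0],[-s,c,0],[0,0,1]])+[x,y,z0]
        cv2.fillConvexPoly(m,cv2.convexHull(((proj(d,Q)+.5)*K).astype(np.int32)),1)
    return m>0
def fit(views,n,x,y,yaw=0,z0=0):
    V=[(d,cv2.resize(o.astype(np.uint8),None,fx=K,fy=K,interpolation=0)>0) for d,o in views]
    def f(p):
        t=0
        for d,o in V:
            m=mask(d,n,p[0],p[1],p[2] if n=="carton" else 0,z0); t-=(m&o).sum()/(m|o).sum()
        return t/len(V)
    r=minimize(f,[x,y,yaw],method="Nelder-Mead",options=dict(initial_simplex=[[x,y,yaw],[x+.01,y,yaw],[x,y+.01,yaw],[x,y,yaw+.3]],xatol=2e-4,fatol=1e-4,maxiter=120))
    return r.x,-r.fun
def outline(cam,n,d,xyz):
    u=proj(d,np.array([xyz]))[0]; best=None
    for r in finder.outline_of(cam,n):
        p=np.argwhere(r["pixels"]); 
        if len(p)==0: continue
        e=np.hypot(*(p.mean(0)[::-1]-u))
        if best is None or e<best[0]: best=(e,r["pixels"])
    return best[1] if best and best[0]<30 else None
E
python3 - <<'E'
from h import *
G={"can":(.455,.126,.11),"dropper":(.428,.037,.05),"carton":(.472,-.09,.04),"jar":(.405,.235,.03)}
D={c:imaging.capture(c) for c in("top","side")}
for n,g in G.items():
    V=[]
    for c in D:
        o=outline(c,n,D[c],g)
        print(n,c,None if o is None else o.sum())
        if o is not None: V.append((D[c],o)); print("   ",[np.round(q,4) for q in fit([(D[c],o)],n,*g[:2])])
    best=max((fit(V,n,*g[:2],yaw=a) for a in ((0,.8,-.8) if n=="carton" else (0,))),key=lambda q:q[1]); print(n,best[0].round(4),round(best[1],3))
for c,us in (("top",[(402,242),(362,235),(322,228),(283,221)]),("side",[(362,206),(327,229),(290,253),(249,279)])):
    d=D[c]; g=cv2.cvtColor(d["frame"],cv2.COLOR_RGB2GRAY)
    for u in us:
        w=3;p=255-g[u[1]-w:u[1]+w+1,u[0]-w:u[0]+w+1].astype(float); p=np.clip(p-np.median(p)-8,0,None); yy,xx=np.mgrid[-w:w+1,-w:w+1]
        print(c,ray(d,(u[0]+(p*xx).sum()/p.sum(),u[1]+(p*yy).sum()/p.sum()),.012).round(4))
im=D["side"]["frame"][230:450,240:440,::-1]; cv2.imwrite("pics/crop1.png",cv2.resize(im,None,fx=2.7,fy=2.7,interpolation=2))
E
```

```text
can top 1076
    [array([ 0.4663,  0.1239, -0.1887]), np.float64(0.9326)]
can side None
can [ 0.4663  0.1239 -0.1887] 0.933
dropper top 178
    [array([0.4296, 0.0323, 0.0339]), np.float64(0.8255)]
dropper side 550
    [array([0.4287, 0.0354, 0.2963]), np.float64(0.8288)]
dropper [0.4302 0.0326 0.1766] 0.824
carton top 356
    [array([ 0.4708, -0.0896, -0.011 ]), np.float64(0.7115)]
carton side 904
    [array([ 0.4691, -0.0903,  0.1803]), np.float64(0.824)]
carton [ 0.4687 -0.0899  0.1648] 0.769
jar top 668
    [array([0.406 , 0.2296, 0.0112]), np.float64(0.846)]
jar side 1448
    [array([0.4043, 0.2351, 0.2244]), np.float64(0.8988)]
jar [0.4056 0.2341 1.2444] 0.864
top [ 0.6191 -0.1811  0.012 ]
top [ 0.6291 -0.0865  0.012 ]
top [0.6389 0.008  0.012 ]
top [0.6488 0.1024 0.012 ]
side [ 0.6209 -0.1823  0.012 ]
side [ 0.6306 -0.0877  0.012 ]
side [0.6407 0.0072 0.012 ]
side [0.6501 0.1021 0.012 ]
```

View pics/crop1.png

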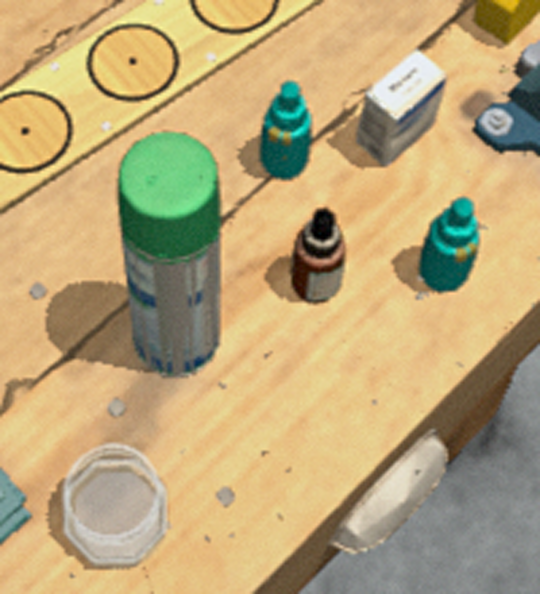

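Crop shows the brown bottle at (320,255), between two turquoise ones at (287,135) and (450,245). It is the right one. Next I refine the can and the carton yaw by colour, then work out the first move.

```bash
cat >> h.py <<'E'
from scipy.spatial.transform import Rotation as Ro
def go(x,y,z,yaw):
    """shift (tool axes) and turn to have TCP at x,y,z pointing down, closing axis (tool y) at yaw deg"""
    s=bot.read_state(); R=s["tcp_rot"]; a=np.radians(yaw); ty=np.array([np.cos(a),np.sin(a),0]); tz=np.array([0,0,-1.]); T=np.column_stack([np.cross(ty,tz),ty,tz])
    print("t",round(s["time_s"],2),"pos",s["position"].round(4),"yaw",np.degrees(np.arctan2(R[1,1],R[0,1])).round(1),"shift",(R.T@(np.array([x,y,z])-s["position"])).round(4),"turn",np.degrees(Ro.from_matrix(R.T@T).as_rotvec()).round(1),"open",round(s["opening"]*.087,4),"F",s["force"].round(1),"grip",round(s["grasp_force"],1))
E
python3 - <<'E'
from h import *
D={c:imaging.capture(c) for c in("top","side")}
S["can"]=cyl([(.0285,.178,.225)])
V=[]
for c,d in D.items():
    h=cv2.cvtColor(d["frame"],cv2.COLOR_RGB2HSV); m=((h[...,0]>52)&(h[...,0]<78)&(h[...,1]>110)&(h[...,2]>50)).astype(np.uint8)
    k,l,st,ce=cv2.connectedComponentsWithStats(m); u=proj(d,np.array([[.466,.124,.2]]))[0]
    i=min([i for i in range(1,k) if st[i,4]>200],key=lambda i:np.hypot(*(ce[i]-u))); print(c,st[i],ce[i]); o=l==i; V.append((d,o)); print(fit([(d,o)],"can",.46,.124))
print(fit(V,"can",.46,.124))
go(.466,.124,.30,-6)
a=D["top"]["frame"][280:325,335:390,::-1]; b=D["side"]["frame"][235:300,355:420,::-1]
cv2.imwrite("pics/carton.png",np.hstack([cv2.resize(a,(400,327),interpolation=2),cv2.resize(b,(327,327),interpolation=2)]))
E
```

```text
Traceback (most recent call last):
ValueError: min() iterable argument is empty
```

Run:
```python
from h import *
D={c:imaging.capture(c) for c in("top","side")}
S["can"]=cyl([(.0285,.178,.225)])
V=[]
for c,d in D.items():
    h=cv2.cvtColor(d["frame"],cv2.COLOR_RGB2HSV); u=proj(d,np.array([[.466,.124,.22]]))[0].astype(int); q=h[u[1],u[0]].astype(int); print(c,u,q)
    m=((abs(h[...,0].astype(int)-q[0])<12)&(h[...,1]>q[1]*.6)).astype(np.uint8)
    m=cv2.morphologyEx(m,cv2.MORPH_OPEN,np.ones((3,3),np.uint8))
    k,l=cv2.connectedComponents(m); o=l==l[u[1],u[0]]; print(o.sum()); V.append((d,o)); print(fit([(d,o)],"can",.46,.124))
print(fit(V,"can",.46,.124))
go(.466,.124,.30,-6)
a=D["top"]["frame"][280:325,335:390,::-1]; b=D["side"]["frame"][235:300,355:420,::-1]
cv2.imwrite("pics/carton.png",np.hstack([cv2.resize(a,(400,327),interpolation=2),cv2.resize(b,(327,327),interpolation=2)]))
```

```text
top [252 288] [ 63  91 151]
680
(array([ 0.46428036,  0.12756181, -0.05589118]), np.float64(0.7866387101438796))
side [303 293] [ 67 118 211]
1458
(array([ 0.46430133,  0.12886372, -0.06333201]), np.float64(0.8767957878901843))
(array([ 0.4647677 ,  0.12775205, -0.08645448]), np.float64(0.8304796095344904))
t 1.8 pos [0.2524 0.5717 0.2006] yaw 66.2 shift [-0.3762 -0.3233 -0.0993] turn [-0.   0.  72.2] open 0.0871 F [-0.   0.7  0. ] grip 0.0
```

View pics/carton.png

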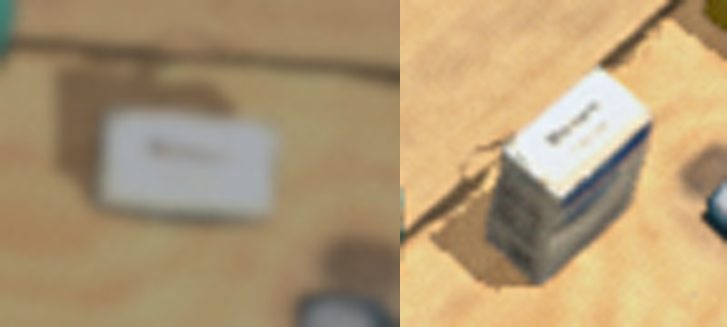

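The carton's long edge in the top half tilts only ~4° ((105,108) to (278,120)), which puts its yaw at about 0 in the world. Moving above the can at about (0.465, 0.127).

Units first: shifts go in shares of 80 cm and turns go in shares of 120 degrees. So -0.28 m is -0.35, -0.25 m is -0.3125, 56 degrees is 0.4667.

>>> play_rows(
  motion=[
    [[-0.0125,-0.0125,-0.05,0,0,0.0583],[-0.0625,-0.05,-0.0875,0,0,0.1167],[-0.1125,-0.1,-0.1188,0,0,0.175],[-0.1625,-0.1375,-0.125,0,0,0.2333],[-0.2125,-0.175,-0.125,0,0,0.2917],[-0.2625,-0.2125,-0.125,0,0,0.35],[-0.3125,-0.25,-0.125,0,0,0.4083],[-0.35,-0.2875,-0.125,0,0,0.4667]],
  ],
  fingers=0.087,
)

```text
time_s: 2.47
position: [0.3864, 0.3086, 0.3]
tcp_rot: [[-0.171, 0.985, 0.002], [0.985, 0.171, 0.001], [0.0, 0.002, -1.0]]
force: [1.0, 0.2, -0.1]
opening: 1.002
grasp_force: 0.0
```

```bash
python3 -c "
from h import *
go(.465,.127,.29,-6)"
```

```text
t 2.47 pos [0.3864 0.3086 0.3   ] yaw 9.9 shift [-0.1924  0.0463  0.01  ] turn [ 0.1 -0.  15.9] open 0.0872 F [ 1.   0.2 -0.1] grip 0.0
```

To row units: -0.192 m is -0.24, 0.01 m is 0.0125, 16 degrees is 0.1333.

>>> play_rows(
  motion=[
    [[-0.0375,0.01,0,0,0,0.0417],[-0.0875,0.0225,0,0,0,0.0917],[-0.1375,0.035,0,0,0,0.1333],[-0.1875,0.0475,0.0063,0,0,0.1333],[-0.225,0.055,0.0125,0,0,0.1333],[-0.24,0.0575,0.0125,0,0,0.1333],[-0.24,0.0575,0.0125,0,0,0.1333]],
  ],
)

```text
time_s: 3.05
position: [0.4656, 0.1271, 0.2891]
tcp_rot: [[0.106, 0.994, -0.0], [0.994, -0.106, -0.0], [-0.0, -0.0, -1.0]]
force: [0.5, 0.2, -0.8]
opening: 0.999
grasp_force: 0.0
```

```bash
python3 -c "
from h import *
go(.465,.127,.193,-6)
d=imaging.capture('wrist'); cv2.imwrite('pics/w1.png',d['frame'][:,:,::-1])
for n in ('can',):
  for r in finder.recognise('wrist',n): print(n,r['at'],r['confidence'])
"
```

```text
t 3.05 pos [0.4656 0.1271 0.2891] yaw -6.1 shift [-0.0001 -0.0005  0.0961] turn [-0.   0.  -0.1] open 0.0869 F [ 0.5  0.2 -0.8] grip 0.0
can [0.4728, 0.1414, 0.2245] 0.8
```

View pics/w1.png

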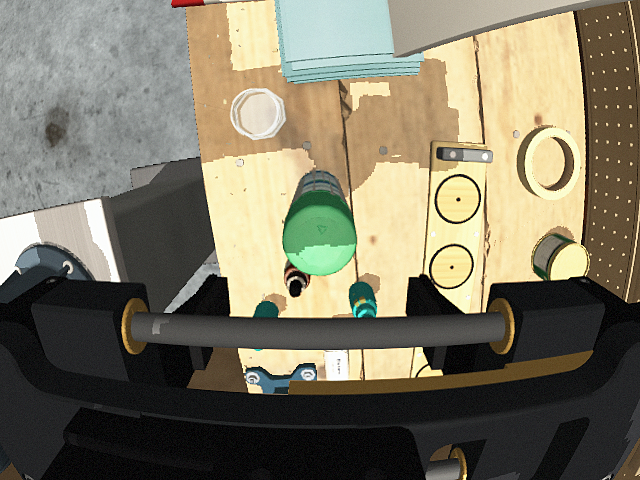

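The wrist view shows the cap centre dot at (322,229), midway between the fingers at (215,330) and (425,330). I'll back-project it through the fisheye model.

```bash
cat >> h.py <<'E'
def wray(d,u,z):
    k=d["camera_matrix"]; v=(np.array(u)-k[:2,2])/[k[0,0],k[1,1]]; th=np.hypot(*v); e=np.array([*(v/th*np.sin(th)),np.cos(th)])
    C=-d["R"].T@d["t"]; w=d["R"].T@e; return C+w*(z-C[2])/w[2]
E
python3 -c "
from h import *
d=imaging.capture('wrist')
print(wray(d,(322,229),.225),wray(d,(322,235),.225))
for u in ((458,199),(452,267)): print(wray(d,u,.012))
print(wray(d,(258,113),.055))
"
```

```text
[0.46847599 0.13991498 0.225     ] [0.4680468  0.13561252 0.225     ]
[0.64884737 0.1073806  0.012     ]
[0.64001904 0.01214195 0.012     ]
[0.40828085 0.23685965 0.055     ]
```

To row units: 0.096 m is 0.12, 0.002 m is 0.0025.

>>> play_rows(
  motion=[
    [[0.0013,0,0.0375,0,0,0],[0.0025,0,0.075,0,0,0],[0.0025,0,0.1,0,0,0],[0.0025,0,0.1125,0,0,0],[0.0025,0,0.12,0,0,0],[0.0025,0,0.12,0,0,0]],
  ],
)

```text
time_s: 3.7
position: [0.4635, 0.1328, 0.1924]
tcp_rot: [[0.099, 0.995, -0.003], [0.995, -0.099, 0.0], [-0.0, -0.003, -1.0]]
force: [0.1, 0.2, 0.1]
opening: 0.999
grasp_force: 0.0
```

>>> play_rows(
  motion=[
    [[0,0,0,0,0,0],[0,0,0,0,0,0],[0,0,0,0,0,0],[0,0,0,0,0,0],[0,0,0,0,0,0],[0,0,0,0,0,0],[0,0,0,0,0,0],[0,0,0,0,0,0]],
  ],
  fingers=0.03,
)

```text
time_s: 4.37
position: [0.4654, 0.1312, 0.1937]
tcp_rot: [[0.102, 0.995, 0.001], [0.995, -0.102, 0.0], [0.0, 0.001, -1.0]]
force: [0.3, -0.4, 2.4]
opening: 0.638
grasp_force: 30.0
```

To row units: -0.055 m is -0.0688, -0.05 m is -0.0625.

>>> play_rows(
  motion=[
    [[0,0,0,0,0,0],[0,0,-0.0063,0,0,0],[0,0,-0.015,0,0,0],[0,0,-0.0275,0,0,0],[0,0,-0.0438,0,0,0],[0,0,-0.0625,0,0,0],[0,0,-0.0688,0,0,0],[0,0,-0.0688,0,0,0]],
  ],
)

```text
time_s: 5.03
position: [0.4656, 0.1314, 0.2495]
tcp_rot: [[0.101, 0.995, 0.003], [0.995, -0.101, 0.0], [0.0, 0.003, -1.0]]
force: [-0.3, 0.1, -2.4]
opening: 0.637
grasp_force: 30.0
```

```bash
python3 -c "
from h import *
go(.62,-.1817,.255,-6)"
```

```text
t 5.03 pos [0.4656 0.1314 0.2495] yaw -5.8 shift [-0.2958  0.1854 -0.0051] turn [ 0.2 -0.   0.2] open 0.0554 F [-0.3  0.1 -2.4] grip 30.0
```

To row units: -0.18 m is -0.225, -0.15 m is -0.1875.

>>> play_rows(
  motion=[
    [[0,0,-0.0313,0,0,0],[-0.0125,0.01,-0.0688,0,0,0],[-0.0375,0.0313,-0.1,0,0,0],[-0.075,0.0563,-0.1125,0,0,0],[-0.1125,0.0875,-0.1125,0,0,0],[-0.15,0.1125,-0.1125,0,0,0],[-0.1875,0.1375,-0.1125,0,0,0],[-0.225,0.1625,-0.1125,0,0,0]],
  ],
)

```text
time_s: 5.7
position: [0.5757, -0.0623, 0.3369]
tcp_rot: [[0.102, 0.995, -0.003], [0.995, -0.102, 0.001], [0.001, -0.003, -1.0]]
force: [-0.2, -0.4, -2.0]
opening: 0.638
grasp_force: 30.0
```

To row units: -0.116 m is -0.145, -0.112 m is -0.14.

>>> play_rows(
  motion=[
    [[-0.0375,0.0188,0,0,0,0],[-0.0688,0.0375,0,0,0,0],[-0.1,0.0525,0,0,0,0],[-0.125,0.0625,0.0125,0,0,0],[-0.14,0.0688,0.0375,0,0,0],[-0.145,0.0688,0.0688,0,0,0],[-0.145,0.0688,0.0938,0,0,0],[-0.145,0.0688,0.1,0,0,0]],
  ],
)

```text
time_s: 6.37
position: [0.6155, -0.1811, 0.2522]
tcp_rot: [[0.103, 0.995, -0.01], [0.995, -0.103, 0.005], [0.004, -0.011, -1.0]]
force: [-0.9, -0.8, -3.0]
opening: 0.64
grasp_force: 30.0
```

```bash
python3 -c "
from h import *
go(.62,-.1817,.207,-6)
d=imaging.capture('side'); cv2.imwrite('pics/s1.png',cv2.resize(d['frame'][60:320,240:500,::-1],None,fx=2,fy=2,interpolation=2))"
```

```text
t 6.37 pos [ 0.6155 -0.1811  0.2522] yaw -5.9 shift [-0.0003  0.0051  0.0452] turn [-0.6 -0.2  0.1] open 0.0557 F [-0.9 -0.8 -3. ] grip 30.0
```

View pics/s1.png

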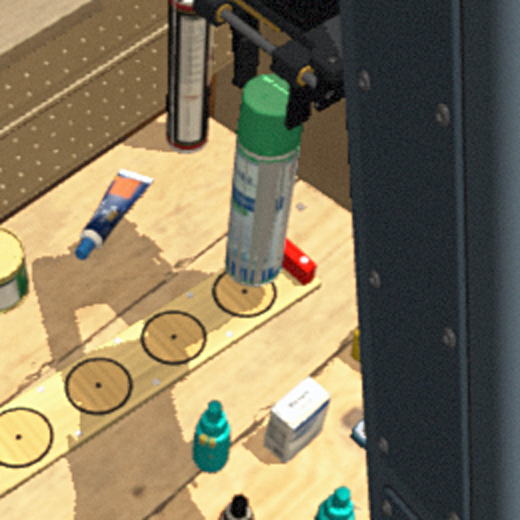

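The held can hangs upright over the mark by the red block (mark at (245,292) in the crop). Lowering it most of the way first.

To row units: 0.035 m is 0.0438, 0.032 m is 0.04.

>>> play_rows(
  motion=[
    [[0,0,0.0063,0,0,0],[0,0,0.0188,0,0,0],[0,0,0.0313,0,0,0],[0,0,0.04,0,0,0],[0,0,0.0438,0,0,0],[0,0,0.0438,0,0,0],[0,0,0.0438,0,0,0]],
  ],
)

```text
time_s: 7.0
position: [0.619, -0.1819, 0.2234]
tcp_rot: [[0.101, 0.995, 0.0], [0.995, -0.101, -0.0], [-0.0, 0.0, -1.0]]
force: [0.0, 0.0, -1.5]
opening: 0.635
grasp_force: 30.0
```

```bash
python3 -c "
from h import *
go(.62,-.1805,.206,-6)
d=imaging.capture('side'); o=outline('side','can',d,(.62,-.18,.12)); print(None if o is None else (o.sum(),fit([(d,o)],'can',.62,-.18,z0=.022)))"
```

```text
t 7.0 pos [ 0.619  -0.1819  0.2234] yaw -5.8 shift [0.0015 0.0009 0.0174] turn [0.  0.  0.2] open 0.0553 F [ 0.   0.  -1.5] grip 30.0
(np.int64(2685), (array([ 0.62336428, -0.19170158,  0.34312415]), np.float64(0.8668123154104462)))
```

```bash
python3 -c "
from h import *
d=imaging.capture('side'); o=outline('side','can',d,(.62,-.18,.12)); print(fit([(d,o)],'can',.62,-.18,z0=.03))
S['can']=cyl([(.0295,0,.178)])
h=cv2.cvtColor(d['frame'],cv2.COLOR_RGB2HSV)
print(wray(imaging.capture('wrist'),(322,235),.255))
im=d['frame'].copy(); 
S['can']=cyl([(.0295,0,.178),(.0285,.178,.225)])
for p,c in(((.62,-.1817),(255,0,0)),((.62,-.19),(0,0,255))):
  m=mask(d,'can',*p,0,z0=.03); cs,_=cv2.findContours(m.astype(np.uint8),0,1); big=cv2.resize(im,None,fx=4,fy=4,interpolation=2) if c[0] else big; cv2.drawContours(big,cs,-1,c,1)
cv2.imwrite('pics/s2.png',big[300:900,1300:1700,::-1])
"
```

```text
Traceback (most recent call last):
  File "h.py", line 20, in fit
    V=[(d,cv2.resize(o.astype(np.uint8),None,fx=K,fy=K,interpolation=0)>0) for d,o in views]
                     ^^^^^^^^
AttributeError: 'NoneType' object has no attribute 'astype'
```

```bash
python3 -c "
from h import *
d=imaging.capture('side'); im=d['frame'].copy(); big=cv2.resize(im,None,fx=4,fy=4,interpolation=2)
for p,c in(((.62,-.1817),(255,0,0)),((.62,-.19),(0,0,255))):
  m=mask(d,'can',*p,0,z0=.03); cs,_=cv2.findContours(m.astype(np.uint8),0,1);cv2.drawContours(big,cs,-1,c,1)
cv2.imwrite('pics/s2.png',big[300:900,1300:1700,::-1])
"
```

```text
(no output)
```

View pics/s2.png

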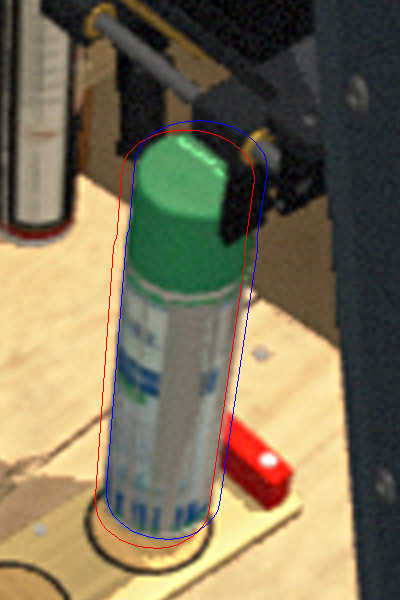

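The can's outline in the crop sits nearer the blue hypothesis (bottom edge (155,540)). It is a few mm too far toward the red block, so I shift back 5 mm while lowering.

To row units: 0.017 m is 0.0213, 0.016 m is 0.02.

>>> play_rows(
  motion=[
    [[0.0038,0.0013,0.0038,0,0,0],[0.0063,0.0013,0.0088,0,0,0],[0.0063,0.0013,0.0138,0,0,0],[0.0063,0.0013,0.0175,0,0,0],[0.0063,0.0013,0.02,0,0,0],[0.0063,0.0013,0.0213,0,0,0],[0.0063,0.0013,0.0213,0,0,0]],
  ],
)

```text
time_s: 7.83
position: [0.6203, -0.1771, 0.206]
tcp_rot: [[0.102, 0.995, -0.0], [0.995, -0.102, 0.0], [0.0, -0.0, -1.0]]
force: [0.1, -0.6, -2.3]
opening: 0.637
grasp_force: 30.0
```

To row units: 0.001 m is 0.0013, 0.0005 m is 0.0006.

>>> play_rows(
  motion=[
    [[0,0,0.0006,0,0,0],[0,0,0.0013,0,0,0],[0,0,0.0013,0,0,0],[0,0,0.0013,0,0,0]],
  ],
)

```text
time_s: 8.17
position: [0.6206, -0.1773, 0.2058]
tcp_rot: [[0.101, 0.995, 0.001], [0.995, -0.101, -0.001], [-0.0, 0.001, -1.0]]
force: [-0.2, 0.1, 0.6]
opening: 0.635
grasp_force: 30.0
```

To row units: -0.01 m is -0.0125.

>>> play_rows(
  motion=[
    [[0,0,0,0,0,0],[0,0,0,0,0,0],[0,0,0,0,0,0],[0,0,0,0,0,0],[0,0,0,0,0,0],[0,0,-0.0125,0,0,0]],
  ],
  fingers=0.087,
)

```text
time_s: 8.67
position: [0.619, -0.1764, 0.2135]
tcp_rot: [[0.102, 0.995, -0.004], [0.995, -0.102, 0.002], [0.002, -0.004, -1.0]]
force: [-0.4, 0.4, -0.6]
opening: 0.97
grasp_force: 0.0
```

To row units: 0.18 m is 0.225, -0.15 m is -0.1875.

>>> play_rows(
  motion=[
    [[0,0,-0.025,0,0,0],[0,0,-0.0625,0,0,0],[0.0125,-0.0125,-0.1,0,0,0],[0.05,-0.05,-0.1125,0,0,0],[0.0938,-0.075,-0.1125,0,0,0],[0.1375,-0.1125,-0.1125,0,0,0],[0.1813,-0.15,-0.1125,0,0,0],[0.225,-0.1875,-0.1125,0,0,0]],
  ],
)

```text
time_s: 9.33
position: [0.4961, 0.0073, 0.3062]
tcp_rot: [[0.102, 0.995, 0.001], [0.995, -0.102, -0.0], [0.0, 0.001, -1.0]]
force: [0.5, 0.4, 0.0]
opening: 1.004
grasp_force: 0.0
```

```bash
cat >> h.py <<'E'
def meas(n,x,y,z0,h=.05,cams=("top","side"),yaw=0):
    V=[]
    for c in cams:
        d=imaging.capture(c); o=outline(c,n,d,(x,y,z0+h))
        if o is None: print(c,"none"); continue
        V.append((d,o)); r=fit([(d,o)],n,x,y,yaw,z0); print(n,c,r[0].round(4),round(r[1],3))
E
python3 -c "
from h import *
go(.43,.033,.15,-30)
meas('can',.62,-.18,.012,.12)
meas('dropper',.43,.033,0); meas('jar',.405,.234,0,.03)"
```

```text
t 9.33 pos [0.4961 0.0073 0.3062] yaw -5.9 shift [ 0.0188 -0.0686  0.1561] turn [ 0.1 -0.  24.1] open 0.0873 F [0.5 0.4 0. ] grip 0.0
can top [ 0.6206 -0.1821  0.152 ] 0.901
can side [ 0.6278 -0.1798  0.0569] 0.125
top none
dropper side [ 0.4282  0.0367 -0.0794] 0.845
top none
jar side [ 0.4037  0.2345 -0.0185] 0.897
```

The can is at (0.6206, -0.182), on its mark. Next is the dropper.

To row units: 0.17 m is 0.2125, -0.06 m is -0.075.

>>> play_rows(
  motion=[
    [[0.0125,-0.0375,0.025,0,0,0],[0.0225,-0.075,0.0688,0,0,0],[0.0263,-0.0869,0.1125,0,0,0],[0.0263,-0.0869,0.15,0,0,0],[0.0263,-0.0869,0.1875,0,0,0],[0.0263,-0.0869,0.2125,0,0,0],[0.0263,-0.0869,0.2125,0,0,0],[0.0263,-0.0869,0.2125,0,0,0]],
  ],
  fingers=0.065,
)

```text
time_s: 10.6
position: [0.43, 0.0337, 0.1347]
tcp_rot: [[0.102, 0.995, -0.003], [0.995, -0.102, 0.0], [0.0, -0.003, -1.0]]
force: [0.8, -0.6, -0.2]
opening: 0.749
grasp_force: 0.0
```

```bash
python3 -c "
from h import *
go(.429,.035,.058,-6)
d=imaging.capture('wrist'); 
for r in finder.recognise('wrist','dropper'): print(np.round(r['at'],3),r['confidence'])
cv2.imwrite('pics/w2.png',d['frame'][:,:,::-1])"
```

```text
t 10.6 pos [0.43   0.0337 0.1347] yaw -5.9 shift [ 0.0012 -0.0009  0.0767] turn [-0.1 -0.   0.1] open 0.0651 F [ 0.8 -0.6 -0.2] grip 0.0
[ 0.504 -0.009  0.058] 0.92
[0.432 0.038 0.067] 0.88
[ 0.376 -0.019  0.044] 0.6
```

View pics/w2.png

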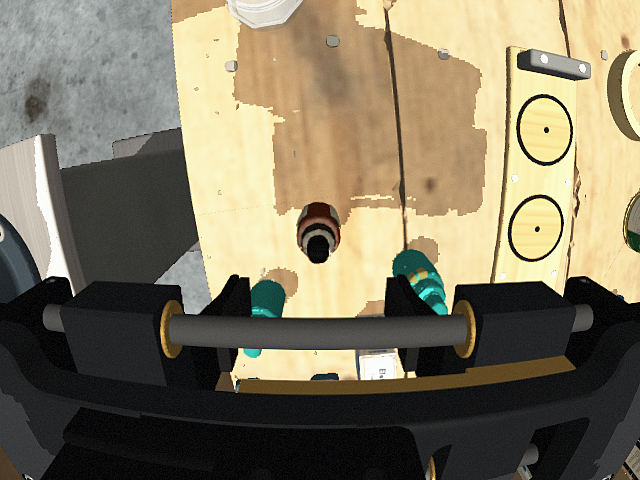

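Brown bottle sits at (318,245), centred between the fingers; the turquoise ones at (425,280) and (265,310) are clear of them.

To row units: 0.077 m is 0.0963, 0.002 m is 0.0025.

>>> play_rows(
  motion=[
    [[0.0013,0,0.025,0,0,0],[0.0025,-0.0013,0.0563,0,0,0],[0.0025,-0.0013,0.0813,0,0,0],[0.0025,-0.0013,0.0913,0,0,0],[0.0025,-0.0013,0.0963,0,0,0],[0.0025,-0.0013,0.0963,0,0,0],[0.0025,-0.0013,0.0963,0,0,0]],
  ],
)

```text
time_s: 11.28
position: [0.4305, 0.0358, 0.0592]
tcp_rot: [[0.101, 0.995, 0.002], [0.995, -0.101, -0.0], [-0.0, 0.002, -1.0]]
force: [0.7, 0.4, 0.9]
opening: 0.746
grasp_force: 0.0
```

>>> play_rows(
  motion=[
    [[0,0,0,0,0,0],[0,0,0,0,0,0],[0,0,0,0,0,0],[0,0,0,0,0,0],[0,0,0,0,0,0],[0,0,0,0,0,0],[0,0,0,0,0,0],[0,0,0,0,0,0]],
  ],
  fingers=0.015,
)

```text
time_s: 11.95
position: [0.4294, 0.036, 0.0583]
tcp_rot: [[0.102, 0.995, -0.0], [0.995, -0.102, 0.0], [0.0, -0.0, -1.0]]
force: [0.7, 0.1, -0.3]
opening: 0.233
grasp_force: 0.0
```

>>> play_rows(
  motion=[
    [[0,0,-0.0063,0,0,0],[0,0,-0.0188,0,0,0],[0,0,-0.0375,0,0,0],[0,0,-0.0688,0,0,0],[0,0,-0.1,0,0,0],[0,0,-0.1313,0,0,0],[0,0,-0.15,0,0,0],[0,0,-0.15,0,0,0]],
  ],
)

```text
time_s: 12.62
position: [0.4317, 0.0357, 0.1815]
tcp_rot: [[0.101, 0.995, 0.007], [0.995, -0.101, -0.001], [-0.001, 0.008, -1.0]]
force: [0.9, 0.2, -0.3]
opening: 0.174
grasp_force: 0.0
```

```bash
python3 -c "
from h import *
go(.6299,-.0871,.18,-6)"
```

```text
t 12.62 pos [0.4317 0.0357 0.1815] yaw -5.8 shift [-0.1021  0.2096  0.0031] turn [0.4 0.  0.2] open 0.0152 F [ 0.9  0.2 -0.3] grip 0.0
```

```bash
python3 -c "
from h import *
for c in ('side','wrist'):
  d=imaging.capture(c); print(c,[(np.round(r['at'],3),round(r['confidence'],2)) for r in finder.recognise(c,'dropper')])
  if c=='side': a=d['frame'][200:400,260:480,::-1]
  else: b=d['frame'][100:400,150:480,::-1]
cv2.imwrite('pics/miss.png',np.hstack([cv2.resize(a,(396,360)),cv2.resize(b,(396,360))]))"
```

```text
side [(array([0.424, 0.041, 0.062]), 0.7), (array([ 0.507, -0.007,  0.053]), 0.63), (array([ 0.369, -0.029,  0.06 ]), 0.61)]
wrist [(array([ 0.505, -0.01 ,  0.06 ]), 0.75), (array([ 0.377, -0.02 ,  0.038]), 0.68), (array([0.429, 0.037, 0.065]), 0.67)]
```

View pics/miss.png

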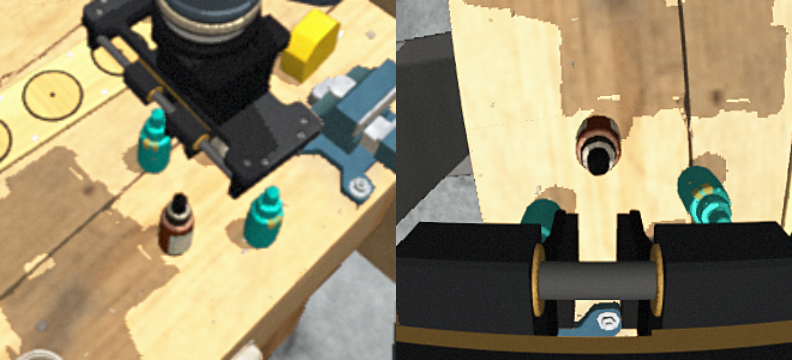

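```bash
python3 -c "
from h import *
s=bot.read_state(); d=imaging.capture('wrist'); k=d['camera_matrix']; print(k, 'cam',(-d['R'].T@d['t']).round(4),'axis',d['R'][2].round(3))
def wp(X):
  c=d['R']@np.array(X)+d['t']; r=np.hypot(c[0],c[1]); th=np.arctan2(r,c[2]); return (k[:2,2]+k[0,0]*th*c[:2]/r).round(1)
R=s['tcp_rot'];p=s['position']; print(p)
for z in(-.05,0,.017,.08,.12,.18): print(z,wp(p+R@[0,0,z]))
for x in(-.0095,.0095):
  for y in (-.0076,.0076,-.0225,.0225): print(x,y,wp(p+R@[x,y,.017]))
for z in (.102,.09,.07,0): print('bottle',z,wp([.43,.034,z]))
cv2.imwrite('pics/w3.png',cv2.resize(d['frame'][150:400,200:450,::-1],(600,600)))
for n in ('top','side'):
  e=imaging.capture(n); print(n,proj(e,np.array([p,p+R@[0,0,.017]])).round(1))
"
```

```text
[[371.64829954   0.         317.52582156]
 [  0.         371.64829954 237.52393158]
 [  0.           0.           1.        ]] cam [0.4365 0.1114 0.3627] axis [-0.03  -0.274 -0.961]
[0.42848426 0.03613776 0.17749722]
-0.05 [317.5 323.5]
0 [317.5 278. ]
0.017 [317.5 267. ]
0.08 [317.5 237.2]
0.12 [317.5 224.2]
0.18 [317.5 209.8]
-0.0095 -0.0076 [304.6 282. ]
-0.0095 0.0076 [330.4 282. ]
-0.0095 -0.0225 [279.5 281.9]
-0.0095 0.0225 [355.6 281.9]
0.0095 -0.0076 [304.2 251.4]
0.0095 0.0076 [330.8 251.4]
0.0095 -0.0225 [278.4 251.4]
0.0095 0.0225 [356.7 251.4]
bottle 0.102 [320.1 241.5]
bottle 0.09 [320. 237.]
bottle 0.07 [319.9 230.3]
bottle 0 [319.6 212.3]
top [[299.6 313.4]
 [300.  313.8]]
side [[362.6 287.7]
 [361.9 293.1]]
```

View pics/w3.png

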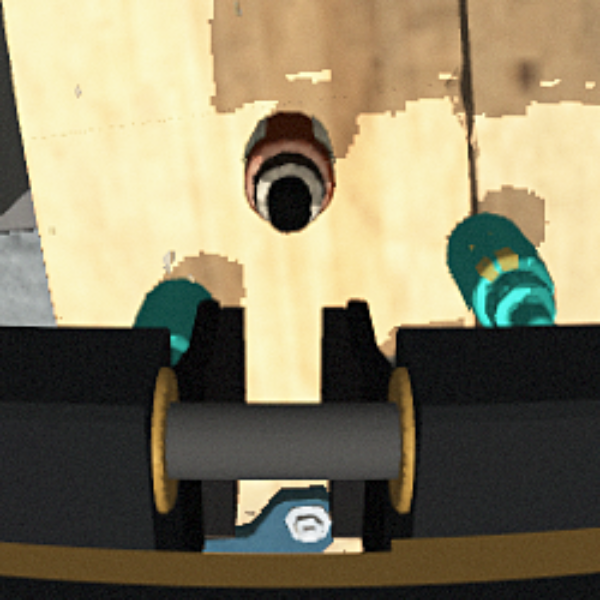

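```bash
python3 -c "
from h import *
d=imaging.capture('side')
for q in (-.03,-.015,0,.017): 
  p=np.array([.619,-.1819,.2234-q])
  a=np.array([.995,-.101,0]); b=np.array([.101,.995,0])
  print(q,[proj(d,(p+sy*a*w+b*x)[None])[0].round(0) for sy in(-1,1) for w in (.028,.043) for x in (.0095,-.0095)])
e=imaging.capture('wrist')
"
```

```text
-0.03 [array([379., 131.]), array([387., 126.]), array([385., 136.]), array([393., 131.]), array([357., 113.]), array([365., 108.]), array([352., 108.]), array([360., 104.])]
-0.015 [array([378., 137.]), array([386., 132.]), array([384., 142.]), array([392., 137.]), array([357., 119.]), array([365., 115.]), array([351., 115.]), array([359., 110.])]
0 [array([377., 143.]), array([385., 139.]), array([383., 148.]), array([391., 143.]), array([356., 126.]), array([364., 121.]), array([351., 121.]), array([359., 116.])]
0.017 [array([376., 150.]), array([384., 145.]), array([382., 155.]), array([390., 150.]), array([356., 133.]), array([363., 128.]), array([350., 128.]), array([358., 123.])]
```

The side and wrist projections put the fingertips about 30 mm higher than the tool frame says. I'll test that by touching the bare bench at (0.45, 0.13), watching the force.

To row units: 0.138 m is 0.1725, 0.0955 m is 0.1194.

>>> play_rows(
  motion=[
    [[0.0375,0.0038,0,0,0,0],[0.075,0.0075,0.0125,0,0,0],[0.1125,0.0125,0.05,0,0,0],[0.1194,0.0125,0.0875,0,0,0],[0.1194,0.0125,0.125,0,0,0],[0.1194,0.0125,0.15,0,0,0],[0.1194,0.0125,0.1725,0,0,0],[0.1194,0.0125,0.1725,0,0,0]],
  ],
)

```text
time_s: 13.73
position: [0.4465, 0.1299, 0.037]
tcp_rot: [[0.101, 0.995, -0.008], [0.995, -0.101, -0.0], [-0.001, -0.008, -1.0]]
force: [0.6, -0.4, 0.1]
opening: 0.173
grasp_force: 0.0
```

To row units: 0.018 m is 0.0225, 0.017 m is 0.0213.

>>> play_rows(
  motion=[
    [[0,0,0.0038,0,0,0],[0,0,0.0075,0,0,0],[0,0,0.0113,0,0,0],[0,0,0.015,0,0,0],[0,0,0.0188,0,0,0],[0,0,0.0213,0,0,0],[0,0,0.0225,0,0,0],[0,0,0.0225,0,0,0]],
  ],
)

```text
time_s: 14.4
position: [0.4491, 0.1299, 0.0222]
tcp_rot: [[0.102, 0.995, -0.0], [0.995, -0.102, -0.0], [-0.0, 0.0, -1.0]]
force: [0.4, 0.1, -0.5]
opening: 0.171
grasp_force: 0.0
```

To row units: 0.006 m is 0.0075, 0.004 m is 0.005.

>>> play_rows(
  motion=[
    [[0,0,0.0013,0,0,0],[0,0,0.0025,0,0,0],[0,0,0.0038,0,0,0],[0,0,0.005,0,0,0],[0,0,0.0075,0,0,0],[0,0,0.0075,0,0,0]],
  ],
)

```text
time_s: 14.9
position: [0.4489, 0.1299, 0.016]
tcp_rot: [[0.102, 0.995, -0.0], [0.995, -0.102, -0.0], [-0.0, -0.0, -1.0]]
force: [0.7, 0.3, 0.6]
opening: 0.171
grasp_force: 0.0
```

To row units: 0.01 m is 0.0125, 0.008 m is 0.01.

>>> play_rows(
  motion=[
    [[0,0,0.0025,0,0,0],[0,0,0.005,0,0,0],[0,0,0.0075,0,0,0],[0,0,0.01,0,0,0],[0,0,0.0125,0,0,0],[0,0,0.0125,0,0,0]],
  ],
)

```text
time_s: 15.4
position: [0.4488, 0.1299, 0.0058]
tcp_rot: [[0.101, 0.995, -0.001], [0.995, -0.101, -0.0], [-0.0, -0.001, -1.0]]
force: [0.8, -0.1, -0.2]
opening: 0.174
grasp_force: 0.0
```

>>> play_rows(
  motion=[
    [[0,0,0.0013,0,0,0],[0,0,0.0025,0,0,0],[0,0,0.0038,0,0,0],[0,0,0.005,0,0,0],[0,0,0.0063,0,0,0],[0,0,0.0075,0,0,0],[0,0,0.0075,0,0,0]],
  ],
)

```text
time_s: 15.98
position: [0.449, 0.13, 0.0001]
tcp_rot: [[0.102, 0.995, -0.0], [0.995, -0.102, -0.0], [-0.0, -0.0, -1.0]]
force: [0.1, 0.0, 0.4]
opening: 0.175
grasp_force: 0.0
```

To row units: 0.007 m is 0.0088, 0.006 m is 0.0075.

>>> play_rows(
  motion=[
    [[0,0,0.0013,0,0,0],[0,0,0.0025,0,0,0],[0,0,0.0038,0,0,0],[0,0,0.005,0,0,0],[0,0,0.0063,0,0,0],[0,0,0.0075,0,0,0],[0,0,0.0088,0,0,0],[0,0,0.0088,0,0,0]],
  ],
)

```text
time_s: 16.65
position: [0.449, 0.13, -0.0069]
tcp_rot: [[0.101, 0.995, -0.0], [0.995, -0.101, -0.0], [-0.0, -0.0, -1.0]]
force: [0.2, -0.3, -0.6]
opening: 0.172
grasp_force: 0.0
```

To row units: 0.005 m is 0.0063, 0.004 m is 0.005.

>>> play_rows(
  motion=[
    [[0,0,0.0013,0,0,0],[0,0,0.0025,0,0,0],[0,0,0.0038,0,0,0],[0,0,0.005,0,0,0],[0,0,0.0063,0,0,0],[0,0,0.0063,0,0,0]],
  ],
)

```text
time_s: 17.15
position: [0.449, 0.1299, -0.0119]
tcp_rot: [[0.101, 0.995, -0.0], [0.995, -0.101, -0.0], [-0.0, -0.0, -1.0]]
force: [0.2, -0.5, 0.8]
opening: 0.172
grasp_force: 0.0
```

To row units: 0.005 m is 0.0063, 0.004 m is 0.005.

>>> play_rows(
  motion=[
    [[0,0,0.0013,0,0,0],[0,0,0.0025,0,0,0],[0,0,0.0038,0,0,0],[0,0,0.005,0,0,0],[0,0,0.0063,0,0,0],[0,0,0.0063,0,0,0]],
  ],
)

```text
time_s: 17.65
position: [0.449, 0.13, -0.0169]
tcp_rot: [[0.101, 0.995, -0.0], [0.995, -0.101, -0.0], [-0.0, -0.0, -1.0]]
force: [0.2, -0.3, -0.3]
opening: 0.174
grasp_force: 0.0
```

>>> play_rows(
  motion=[
    [[0,0,0.0013,0,0,0],[0,0,0.0025,0,0,0],[0,0,0.0038,0,0,0],[0,0,0.005,0,0,0],[0,0,0.005,0,0,0]],
  ],
)

```text
time_s: 18.07
position: [0.449, 0.13, -0.0209]
tcp_rot: [[0.101, 0.995, -0.0], [0.995, -0.101, -0.0], [-0.0, -0.0, -1.0]]
force: [-0.4, 0.3, -0.3]
opening: 0.174
grasp_force: 0.0
```

```bash
python3 -c "
from h import *
s=bot.read_state();p=s['position'];R=s['tcp_rot']
d=imaging.capture('side'); print(proj(d,np.array([p,p+R@[0,0,-.02],p+R@[0,0,-.04]])).round(1))
u=proj(d,p[None])[0].astype(int); print(u)
x,y=u[0]-60,u[1]-80
cv2.imwrite('pics/tip.png',cv2.resize(d['frame'][y:y+120,x:x+120,::-1],(600,600),interpolation=2)); print(x,y)"
```

```text
[[310.8 366.4]
 [310.7 362.2]
 [310.5 357.9]]
[310 366]
250 286
```

View pics/tip.png

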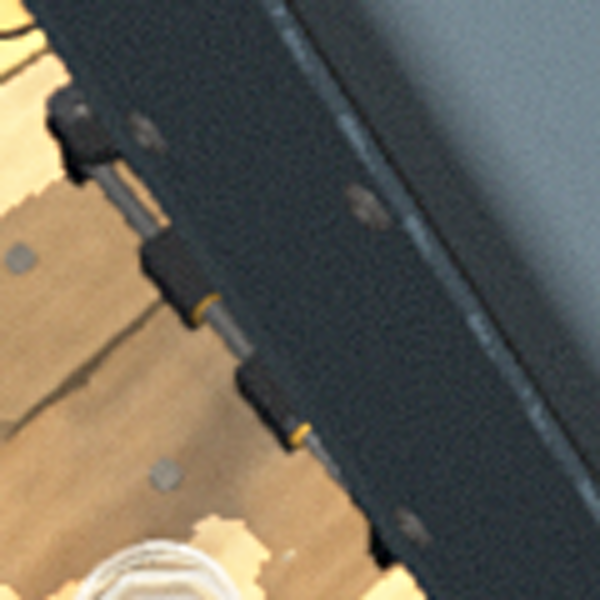

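The wrist geometry (tip edge row 275, gap 34 px) puts the tips 20–30 mm above the reported TCP, so contact should be close. Continuing slowly.

To row units: 0.003 m is 0.0038, 0.002 m is 0.0025.

>>> play_rows(
  motion=[
    [[0,0,0.0013,0,0,0],[0,0,0.0025,0,0,0],[0,0,0.0038,0,0,0],[0,0,0.0038,0,0,0]],
  ],
)

```text
time_s: 18.45
position: [0.4492, 0.13, -0.0216]
tcp_rot: [[0.101, 0.995, 0.002], [0.995, -0.101, -0.0], [0.0, 0.002, -1.0]]
force: [-2.5, -0.9, 21.9]
opening: 0.171
grasp_force: 11.0
```

To row units: 0.003 m is 0.0038, 0.002 m is 0.0025.

>>> play_rows(
  motion=[
    [[0,0,0.0013,0,0,0],[0,0,0.0025,0,0,0],[0,0,0.0038,0,0,0],[0,0,0.0038,0,0,0]],
  ],
)

```text
time_s: 18.78
position: [0.4492, 0.13, -0.0218]
tcp_rot: [[0.101, 0.995, 0.003], [0.995, -0.101, 0.0], [0.0, 0.003, -1.0]]
force: [-5.4, -1.8, 50.9]
opening: 0.173
grasp_force: 25.5
```

Contact at TCP z = -0.0213, so the tips are really 21 mm behind the reported TCP (38 mm shorter than stated). All grasp heights get corrected for that. Back to the dropper.

To row units: -0.13 m is -0.1625, -0.0975 m is -0.1219.

>>> play_rows(
  motion=[
    [[0,0,-0.0375,0,0,0],[0,0,-0.0813,0,0,0],[-0.0125,-0.0013,-0.125,0,0,0],[-0.05,-0.005,-0.1625,0,0,0],[-0.0875,-0.0088,-0.1625,0,0,0],[-0.1125,-0.0113,-0.1625,0,0,0],[-0.1219,-0.0113,-0.1625,0,0,0],[-0.1219,-0.0113,-0.1625,0,0,0]],
  ],
  fingers=0.065,
)

```text
time_s: 19.45
position: [0.4302, 0.0327, 0.1034]
tcp_rot: [[0.105, 0.995, 0.0], [0.995, -0.105, -0.0], [-0.0, 0.0, -1.0]]
force: [-0.4, 0.0, 0.3]
opening: 0.683
grasp_force: 0.0
```

```bash
python3 -c "
from h import *
go(.4295,.0345,.016,-6)"
```

```text
t 19.45 pos [0.4302 0.0327 0.1034] yaw -6.0 shift [ 0.0017 -0.0009  0.0874] turn [ 0.  0. -0.] open 0.0595 F [-0.4  0.   0.3] grip 0.0
```

>>> play_rows(
  motion=[
    [[0.0019,-0.0013,0.025,0,0,0],[0.0019,-0.0013,0.0563,0,0,0],[0.0019,-0.0013,0.0875,0,0,0],[0.0019,-0.0013,0.1025,0,0,0],[0.0019,-0.0013,0.1088,0,0,0],[0.0019,-0.0013,0.1088,0,0,0]],
  ],
)

```text
time_s: 19.95
position: [0.4285, 0.0365, 0.0148]
tcp_rot: [[0.101, 0.995, -0.003], [0.995, -0.101, 0.001], [0.0, -0.003, -1.0]]
force: [0.7, 0.5, -0.0]
opening: 0.747
grasp_force: 0.0
```

>>> play_rows(
  motion=[
    [[0,0,0,0,0,0],[0,0,0,0,0,0],[0,0,0,0,0,0],[0,0,0,0,0,0],[0,0,0,0,0,0],[0,0,0,0,0,0],[0,0,0,0,0,0]],
  ],
  fingers=0.015,
)

```text
time_s: 20.53
position: [0.4298, 0.0354, 0.0167]
tcp_rot: [[0.102, 0.995, 0.001], [0.995, -0.102, -0.0], [-0.0, 0.001, -1.0]]
force: [0.3, 0.2, 2.3]
opening: 0.362
grasp_force: 30.0
```

To row units: -0.135 m is -0.1688, -0.125 m is -0.1563.

>>> play_rows(
  motion=[
    [[0,0,-0.0125,0,0,0],[0,0,-0.0375,0,0,0],[0,0,-0.075,0,0,0],[0,0,-0.1188,0,0,0],[-0.005,0.0125,-0.1563,0,0,0],[-0.0175,0.0375,-0.1688,0,0,0],[-0.035,0.075,-0.1688,0,0,0],[-0.0538,0.1125,-0.1688,0,0,0]],
  ],
)

```text
time_s: 21.2
position: [0.5152, -0.0166, 0.1528]
tcp_rot: [[0.101, 0.995, 0.002], [0.995, -0.101, -0.0], [-0.0, 0.002, -1.0]]
force: [0.2, 0.6, -0.7]
opening: 0.359
grasp_force: 30.0
```

To row units: 0.122 m is 0.1525, 0.112 m is 0.14.

>>> play_rows(
  motion=[
    [[-0.0175,0.0375,0,0,0,0],[-0.035,0.075,0,0,0,0],[-0.0538,0.1125,0,0,0,0],[-0.0663,0.14,0,0,0,0],[-0.0725,0.1525,0.025,0,0,0],[-0.0725,0.1525,0.0625,0,0,0],[-0.0725,0.1525,0.0938,0,0,0],[-0.0725,0.1525,0.1,0,0,0]],
  ],
)

```text
time_s: 21.87
position: [0.626, -0.0856, 0.0663]
tcp_rot: [[0.102, 0.995, -0.01], [0.995, -0.102, 0.003], [0.002, -0.01, -1.0]]
force: [-1.6, 0.4, -1.1]
opening: 0.363
grasp_force: 30.0
```

To row units: 0.022 m is 0.0275, 0.01 m is 0.0125.

>>> play_rows(
  motion=[
    [[0,0,0.0125,0,0,0],[0,0,0.0225,0,0,0],[0,0,0.0275,0,0,0],[0,0,0.0275,0,0,0],[0,0,0.0275,0,0,0]],
  ],
)

```text
time_s: 22.28
position: [0.6306, -0.0866, 0.0501]
tcp_rot: [[0.101, 0.995, 0.001], [0.995, -0.101, -0.0], [-0.0, 0.001, -1.0]]
force: [0.4, 0.2, -1.2]
opening: 0.36
grasp_force: 30.0
```

```bash
python3 -c "
from h import *
go(.63,-.0871,.0292,-6)"
```

```text
t 22.28 pos [ 0.6306 -0.0866  0.0501] yaw -5.8 shift [-0.0006 -0.0006  0.0209] turn [0.1 0.  0.2] open 0.0314 F [ 0.4  0.2 -1.2] grip 30.0
```

To row units: 0.0215 m is 0.0269, 0.0205 m is 0.0256.

>>> play_rows(
  motion=[
    [[0,0,0.0075,0,0,0],[0,0,0.015,0,0,0],[0,0,0.02,0,0,0],[0,0,0.0238,0,0,0],[0,0,0.0256,0,0,0],[0,0,0.0269,0,0,0],[0,0,0.0269,0,0,0]],
  ],
)

```text
time_s: 22.87
position: [0.6297, -0.0864, 0.0287]
tcp_rot: [[0.101, 0.995, -0.001], [0.995, -0.101, 0.0], [0.0, -0.001, -1.0]]
force: [-2.3, 0.6, 5.1]
opening: 0.364
grasp_force: 30.0
```

>>> play_rows(
  motion=[
    [[0,0,0,0,0,0],[0,0,0,0,0,0],[0,0,0,0,0,0],[0,0,0,0,0,0],[0,0,-0.0125,0,0,0],[0,0,-0.0375,0,0,0],[0,0,-0.075,0,0,0],[0,0,-0.1125,0,0,0]],
  ],
  fingers=0.065,
)

```text
time_s: 23.53
position: [0.6293, -0.0863, 0.1183]
tcp_rot: [[0.102, 0.995, -0.002], [0.995, -0.102, 0.001], [0.001, -0.002, -1.0]]
force: [0.2, -0.4, -0.3]
opening: 0.739
grasp_force: 0.0
```

To row units: -0.158 m is -0.1975, -0.135 m is -0.1688, -6 degrees is -0.05.

>>> play_rows(
  motion=[
    [[0,0,-0.0375,0,0,0],[0.0038,-0.0375,-0.0375,0,0,-0.025],[0.0075,-0.075,-0.0375,0,0,-0.05],[0.0125,-0.125,-0.0375,0,0,-0.05],[0.0163,-0.1688,-0.0375,0,0,-0.05],[0.0163,-0.1975,-0.0375,0,0,-0.05],[0.0163,-0.1975,-0.0375,0,0,-0.05]],
  ],
)

```text
time_s: 24.12
position: [0.4674, -0.0553, 0.1479]
tcp_rot: [[-0.003, 1.0, -0.007], [1.0, 0.003, 0.002], [0.002, -0.007, -1.0]]
force: [-0.4, -0.4, -0.3]
opening: 0.747
grasp_force: 0.0
```

```bash
python3 -c "
from h import *
go(.469,-.090,.006,0)
meas('dropper',.63,-.087,.012)
meas('carton',.469,-.09,0,.04)"
```

```text
t 24.12 pos [ 0.4674 -0.0553  0.1479] yaw 0.2 shift [-0.035   0.0025  0.1418] turn [-0.4 -0.1  0.2] open 0.065 F [-0.4 -0.4 -0.3] grip 0.0
dropper top [ 0.6289 -0.0886  0.1891] 0.677
dropper side [ 0.6263 -0.0841  0.1569] 0.786
top none
carton side [ 0.4693 -0.0905  0.2241] 0.763
```

Dropper is on its mark. Now the carton.

To row units: 0.133 m is 0.1663, 0.015 m is 0.0188.

>>> play_rows(
  motion=[
    [[-0.025,0.0013,0,0,0,0],[-0.0438,0.0025,0.0188,0,0,0],[-0.0438,0.0025,0.0563,0,0,0],[-0.0438,0.0025,0.0938,0,0,0],[-0.0438,0.0025,0.1313,0,0,0],[-0.0438,0.0025,0.1563,0,0,0],[-0.0438,0.0025,0.1663,0,0,0],[-0.0438,0.0025,0.1663,0,0,0]],
  ],
)

```text
time_s: 25.18
position: [0.4755, -0.0922, 0.0128]
tcp_rot: [[-0.003, 1.0, -0.004], [1.0, 0.003, 0.002], [0.002, -0.004, -1.0]]
force: [0.0, 0.9, 0.3]
opening: 0.744
grasp_force: 0.0
```

>>> play_rows(
  motion=[
    [[0,0,0,0,0,0],[0,0,0,0,0,0],[0,0,0,0,0,0],[0,0,0,0,0,0],[0,0,0,0,0,0],[0,0,0,0,0,0],[0,0,0,0,0,0]],
  ],
  fingers=0.015,
)

```text
time_s: 25.77
position: [0.4765, -0.0926, 0.0155]
tcp_rot: [[-0.003, 1.0, 0.001], [1.0, 0.003, -0.0], [-0.0, 0.001, -1.0]]
force: [-1.4, 0.5, 6.3]
opening: 0.402
grasp_force: 30.0
```

```bash
python3 -c "
from h import *
go(.6398,.0076,.15,-6)"
```

```text
t 25.77 pos [ 0.4765 -0.0926  0.0155] yaw 0.2 shift [ 0.0997  0.1637 -0.1344] turn [0.1 0.  6.2] open 0.035 F [-1.4  0.5  6.3] grip 30.0
```

To row units: 0.14 m is 0.175, -0.13 m is -0.1625, 6 degrees is 0.05.

>>> play_rows(
  motion=[
    [[0,0,-0.0125,0,0,0],[0,0,-0.0375,0,0,0],[0,0.0063,-0.075,0,0,0.0167],[0.0125,0.025,-0.1188,0,0,0.0333],[0.0375,0.0625,-0.15,0,0,0.05],[0.0625,0.1,-0.1625,0,0,0.05],[0.0875,0.1375,-0.1625,0,0,0.05],[0.1063,0.175,-0.1625,0,0,0.05]],
  ],
)

```text
time_s: 26.43
position: [0.6179, -0.0054, 0.1473]
tcp_rot: [[0.101, 0.995, 0.004], [0.995, -0.101, -0.0], [0.0, 0.004, -1.0]]
force: [0.5, -0.4, -0.1]
opening: 0.395
grasp_force: 30.0
```

```bash
python3 -c "
from h import *
go(.6398,.0066,.04,-6)"
```

```text
t 26.43 pos [ 0.6179 -0.0054  0.1473] yaw -5.8 shift [0.0141 0.0202 0.1074] turn [ 0.2 -0.   0.2] open 0.0343 F [ 0.5 -0.4 -0.1] grip 30.0
```

To row units: 0.1 m is 0.125, 0.095 m is 0.1188.

>>> play_rows(
  motion=[
    [[0.01,0.015,0,0,0,0],[0.0175,0.025,0.0125,0,0,0],[0.0175,0.0263,0.0438,0,0,0],[0.0175,0.0263,0.0813,0,0,0],[0.0175,0.0263,0.1063,0,0,0],[0.0175,0.0263,0.1188,0,0,0],[0.0175,0.0263,0.125,0,0,0],[0.0175,0.0263,0.125,0,0,0]],
  ],
)

```text
time_s: 27.1
position: [0.6372, 0.0045, 0.0436]
tcp_rot: [[0.102, 0.995, -0.003], [0.995, -0.102, 0.0], [0.0, -0.003, -1.0]]
force: [-0.4, 0.9, -0.8]
opening: 0.395
grasp_force: 30.0
```

```bash
python3 -c "
from h import *
go(.6398,.0066,.028,-6)
meas('carton',.64,.0076,.031,.04,('side',),-.1)"
```

```text
t 27.1 pos [0.6372 0.0045 0.0436] yaw -5.9 shift [0.0024 0.0024 0.0156] turn [-0.1 -0.   0.1] open 0.0344 F [-0.4  0.9 -0.8] grip 30.0
carton side [0.6355 0.024  0.9628] 0.453
```

To row units: 0.0165 m is 0.0206, 0.001 m is 0.0013.

>>> play_rows(
  motion=[
    [[0.0013,0.0013,0.005,0,0,0],[0.0025,0.0013,0.0113,0,0,0],[0.0025,0.0013,0.0156,0,0,0],[0.0025,0.0013,0.0181,0,0,0],[0.0025,0.0013,0.0194,0,0,0],[0.0025,0.0013,0.0206,0,0,0],[0.0025,0.0013,0.0206,0,0,0]],
  ],
)

```text
time_s: 27.78
position: [0.6394, 0.0066, 0.0281]
tcp_rot: [[0.101, 0.995, -0.0], [0.995, -0.101, 0.0], [0.0, -0.0, -1.0]]
force: [0.1, -0.1, -0.6]
opening: 0.398
grasp_force: 30.0
```

To row units: 0.0015 m is 0.0019, 0.001 m is 0.0013.

>>> play_rows(
  motion=[
    [[0,0,0.0006,0,0,0],[0,0,0.0013,0,0,0],[0,0,0.0019,0,0,0],[0,0,0.0019,0,0,0]],
  ],
)

```text
time_s: 28.12
position: [0.6397, 0.0065, 0.0276]
tcp_rot: [[0.101, 0.995, 0.0], [0.995, -0.101, -0.0], [-0.0, 0.0, -1.0]]
force: [-0.9, 0.5, 4.7]
opening: 0.397
grasp_force: 30.0
```

To row units: -0.09 m is -0.1125, -0.06 m is -0.075.

>>> play_rows(
  motion=[
    [[0,0,0,0,0,0],[0,0,0,0,0,0],[0,0,0,0,0,0],[0,0,0,0,0,0],[0,0,-0.0125,0,0,0],[0,0,-0.0375,0,0,0],[0,0,-0.075,0,0,0],[0,0,-0.1125,0,0,0]],
  ],
  fingers=0.065,
)

```text
time_s: 28.78
position: [0.6387, 0.0067, 0.1173]
tcp_rot: [[0.101, 0.995, -0.002], [0.995, -0.101, 0.0], [0.0, -0.002, -1.0]]
force: [-0.0, -0.1, 0.7]
opening: 0.745
grasp_force: 0.0
```

To row units: -0.232 m is -0.29, -0.2 m is -0.25.

>>> play_rows(
  motion=[
    [[0.0125,-0.0125,-0.0375,0,0,0],[0.0413,-0.0538,-0.0375,0,0,0],[0.0725,-0.0913,-0.0375,0,0,0],[0.1038,-0.1313,-0.0375,0,0,0],[0.135,-0.1713,-0.0375,0,0,0],[0.1663,-0.2113,-0.0375,0,0,0],[0.1975,-0.25,-0.0375,0,0,0],[0.2288,-0.29,-0.0375,0,0,0]],
  ],
  fingers=0.087,
)

```text
time_s: 29.45
position: [0.4262, 0.2132, 0.1476]
tcp_rot: [[0.102, 0.995, 0.001], [0.995, -0.102, 0.0], [0.001, 0.001, -1.0]]
force: [-0.3, 0.7, -0.2]
opening: 0.997
grasp_force: 0.0
```

To row units: -0.025 m is -0.0313, 0.019 m is 0.0238.

>>> play_rows(
  motion=[
    [[0.0125,-0.015,0,0,0,0],[0.0238,-0.0313,0,0,0,0],[0.0238,-0.0313,0,0,0,0],[0.0238,-0.0313,0,0,0,0]],
  ],
)

```text
time_s: 29.78
position: [0.4045, 0.234, 0.1474]
tcp_rot: [[0.099, 0.995, 0.001], [0.995, -0.099, 0.0], [0.0, 0.001, -1.0]]
force: [0.7, -0.7, -0.0]
opening: 1.0
grasp_force: 0.0
```

```bash
python3 -c "
from h import *
go(.4045,.2335,.0,-6)
meas('carton',.64,.0076,.012,.04,yaw=-.1)
meas('can',.62,-.182,.012,.12); meas('dropper',.63,-.087,.012)
d=imaging.capture('wrist'); print([(np.round(r['at'],4),r['confidence']) for r in finder.recognise('wrist','jar')])
cv2.imwrite('pics/w4.png',d['frame'][:,:,::-1])"
```

```text
t 29.78 pos [0.4045 0.234  0.1474] yaw -5.7 shift [-5.000e-04 -1.000e-04  1.474e-01] turn [ 0.1 -0.   0.3] open 0.087 F [ 0.7 -0.7 -0. ] grip 0.0
carton top [ 0.6385  0.0095 -0.0084] 0.762
side none
can top [ 0.6191 -0.1812  0.0224] 0.876
can side [ 0.6235 -0.1851  0.0111] 0.685
dropper top [ 0.6288 -0.0887  0.2076] 0.78
side none
[(array([0.4086, 0.2314, 0.0131]), 0.63)]
```

View pics/w4.png

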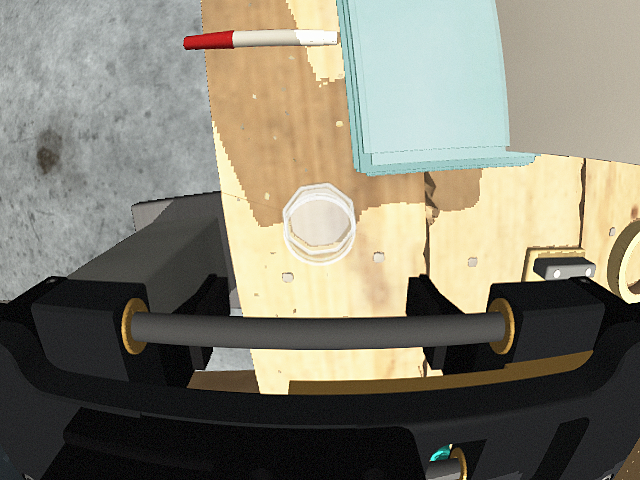

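Jar rim is centred at (319,225) between the fingers, with the green mats at (440,165) beyond reach. Descending.

To row units: 0.149 m is 0.1863, 0.145 m is 0.1813.

>>> play_rows(
  motion=[
    [[0,0,0.0375,0,0,0],[0,0,0.075,0,0,0],[0,0,0.1125,0,0,0],[0,0,0.1438,0,0,0],[0,0,0.1688,0,0,0],[0,0,0.1813,0,0,0],[0,0,0.1863,0,0,0],[0,0,0.1863,0,0,0]],
  ],
)

```text
time_s: 31.15
position: [0.4042, 0.2336, -0.0027]
tcp_rot: [[0.101, 0.995, -0.001], [0.995, -0.101, -0.0], [-0.0, -0.001, -1.0]]
force: [-0.1, 0.0, 0.2]
opening: 1.003
grasp_force: 0.0
```

>>> play_rows(
  motion=[
    [[0,0,0,0,0,0],[0,0,0,0,0,0],[0,0,0,0,0,0],[0,0,0,0,0,0],[0,0,0,0,0,0],[0,0,0,0,0,0],[0,0,0,0,0,0]],
  ],
  fingers=0.03,
)

```text
time_s: 31.73
position: [0.4051, 0.2338, -0.0015]
tcp_rot: [[0.101, 0.995, 0.002], [0.995, -0.101, 0.001], [0.001, 0.002, -1.0]]
force: [-0.6, -0.3, 5.7]
opening: 0.703
grasp_force: 30.2
```

To row units: -0.12 m is -0.15, -0.11 m is -0.1375.

>>> play_rows(
  motion=[
    [[0,0,-0.0125,0,0,0],[0,0,-0.0375,0,0,0],[0,0,-0.075,0,0,0],[0,0,-0.1125,0,0,0],[0,0,-0.1375,0,0,0],[0,0,-0.15,0,0,0],[0,0,-0.15,0,0,0]],
  ],
)

```text
time_s: 32.32
position: [0.4055, 0.2341, 0.1203]
tcp_rot: [[0.101, 0.995, 0.005], [0.995, -0.101, 0.001], [0.002, 0.005, -1.0]]
force: [0.2, 0.1, -1.4]
opening: 0.71
grasp_force: 29.8
```

```bash
python3 -c "
from h import *
go(.6495,.1022,.12,-6)"
```

```text
t 32.32 pos [0.4055 0.2341 0.1203] yaw -5.8 shift [-0.1065  0.2561  0.0013] turn [ 0.3 -0.1  0.2] open 0.0617 F [ 0.2  0.1 -1.4] grip 29.8
```

To row units: 0.216 m is 0.27, -0.005 m is -0.0063.

>>> play_rows(
  motion=[
    [[-0.0063,0.015,0,0,0,0],[-0.0188,0.045,0,0,0,0],[-0.035,0.085,0,0,0,0],[-0.0513,0.125,0,0,0,0],[-0.0675,0.1625,0,0,0,0],[-0.0838,0.2,0,0,0,0],[-0.1,0.2375,0,0,0,0],[-0.1125,0.27,0,0,0,0]],
  ],
)

```text
time_s: 32.98
position: [0.6116, 0.1196, 0.1156]
tcp_rot: [[0.103, 0.995, -0.003], [0.995, -0.103, -0.001], [-0.001, -0.002, -1.0]]
force: [0.4, 0.2, -1.8]
opening: 0.708
grasp_force: 29.8
```

To row units: 0.09 m is 0.1125, 0.085 m is 0.1063.

>>> play_rows(
  motion=[
    [[-0.0113,0.0275,0,0,0,0],[-0.0194,0.0475,0.0125,0,0,0],[-0.0206,0.0513,0.0438,0,0,0],[-0.0206,0.0513,0.0813,0,0,0],[-0.0206,0.0513,0.1063,0,0,0],[-0.0206,0.0513,0.1125,0,0,0],[-0.0206,0.0513,0.1125,0,0,0],[-0.0206,0.0513,0.1125,0,0,0]],
  ],
)

```text
time_s: 33.65
position: [0.6493, 0.1012, 0.0271]
tcp_rot: [[0.102, 0.995, -0.001], [0.995, -0.102, -0.0], [-0.0, -0.001, -1.0]]
force: [0.3, 0.3, -1.7]
opening: 0.709
grasp_force: 29.8
```

```bash
python3 -c "
from h import *
go(.6495,.1022,.0105,-6)"
```

```text
t 33.65 pos [0.6493 0.1012 0.0271] yaw -5.8 shift [0.001  0.0001 0.0166] turn [-0.1  0.   0.2] open 0.0617 F [ 0.3  0.3 -1.7] grip 29.8
```

>>> play_rows(
  motion=[
    [[0.0013,0,0.005,0,0,0],[0.0013,0,0.0113,0,0,0],[0.0013,0,0.0156,0,0,0],[0.0013,0,0.0181,0,0,0],[0.0013,0,0.0194,0,0,0],[0.0013,0,0.0206,0,0,0],[0.0013,0,0.0206,0,0,0]],
  ],
)

```text
time_s: 34.23
position: [0.6493, 0.1026, 0.0113]
tcp_rot: [[0.101, 0.995, -0.0], [0.995, -0.101, 0.0], [-0.0, -0.0, -1.0]]
force: [-1.0, -0.2, -1.5]
opening: 0.71
grasp_force: 29.8
```

To row units: 0.0005 m is 0.0006.

>>> play_rows(
  motion=[
    [[0,0,0.0006,0,0,0],[0,0,0.0006,0,0,0]],
  ],
)

```text
time_s: 34.4
position: [0.6494, 0.1026, 0.0109]
tcp_rot: [[0.101, 0.995, 0.0], [0.995, -0.101, -0.0], [0.0, 0.0, -1.0]]
force: [0.2, -0.8, -1.5]
opening: 0.709
grasp_force: 29.8
```

To row units: 0.001 m is 0.0013, 0.0005 m is 0.0006.

>>> play_rows(
  motion=[
    [[0,0,0.0006,0,0,0],[0,0,0.0013,0,0,0],[0,0,0.0013,0,0,0]],
  ],
)

```text
time_s: 34.65
position: [0.6495, 0.1025, 0.0106]
tcp_rot: [[0.101, 0.995, 0.0], [0.995, -0.101, -0.0], [-0.0, 0.0, -1.0]]
force: [-1.1, -0.9, 4.5]
opening: 0.708
grasp_force: 30.1
```

Contact. Release and retreat.

To row units: -0.09 m is -0.1125, -0.06 m is -0.075.

>>> play_rows(
  motion=[
    [[0,0,0,0,0,0],[0,0,0,0,0,0],[0,0,0,0,0,0],[0,0,0,0,0,0],[0,0,-0.0125,0,0,0],[0,0,-0.0375,0,0,0],[0,0,-0.075,0,0,0],[0,0,-0.1125,0,0,0]],
  ],
  fingers=0.087,
)

```text
time_s: 35.32
position: [0.6486, 0.1026, 0.1003]
tcp_rot: [[0.102, 0.995, -0.002], [0.995, -0.102, 0.0], [-0.0, -0.002, -1.0]]
force: [1.7, 0.0, 0.5]
opening: 0.996
grasp_force: 0.0
```

To row units: -0.21 m is -0.2625, -0.19 m is -0.2375.

>>> play_rows(
  motion=[
    [[0,-0.025,-0.0375,0,0,0],[0,-0.075,-0.0875,0,0,0],[0.0125,-0.125,-0.125,0,0,0],[0.05,-0.175,-0.125,0,0,0],[0.0875,-0.2125,-0.125,0,0,0],[0.125,-0.2375,-0.125,0,0,0],[0.1625,-0.2625,-0.125,0,0,0],[0.1875,-0.2625,-0.125,0,0,0]],
  ],
)

```text
time_s: 35.98
position: [0.4513, 0.2742, 0.2008]
tcp_rot: [[0.101, 0.995, -0.002], [0.995, -0.101, -0.0], [-0.0, -0.002, -1.0]]
force: [-0.0, -0.3, -0.8]
opening: 1.001
grasp_force: 0.0
```

To row units: 0.08 m is 0.1, 0.05 m is 0.0625.

>>> play_rows(
  motion=[
    [[0.025,0,0,0,0,0],[0.0625,0,0,0,0,0],[0.1,0,0,0,0,0],[0.1,0,0,0,0,0],[0.1,0,0,0,0,0]],
  ],
)

```text
time_s: 36.4
position: [0.4636, 0.354, 0.2002]
tcp_rot: [[0.099, 0.995, 0.001], [0.995, -0.099, 0.0], [0.0, 0.001, -1.0]]
force: [-0.4, -0.5, -0.4]
opening: 1.0
grasp_force: 0.0
```

```bash
python3 -c "
from h import *
for n,x,y,h in (('can',.62,-.1817,.12),('dropper',.63,-.0871,.05),('carton',.64,.0076,.04),('jar',.6495,.1022,.03)): meas(n,x,y,.012,h,yaw=-.1)
a=imaging.capture('side'); b=imaging.capture('top')
for d in (a,b):
  pass
cv2.imwrite('pics/end.png',np.hstack([cv2.resize(a['frame'][120:320,200:410,::-1],(400,381)),cv2.resize(b['frame'][150:330,230:440,::-1],(400,381))]))"
```

```text
can top [ 0.6195 -0.1821  0.0635] 0.909
side none
dropper top [ 0.6266 -0.0882 -0.1041] 0.825
side none
carton top [0.6377 0.0099 0.0217] 0.812
side none
jar top [0.6468 0.1009 0.0329] 0.896
side none
```

View pics/end.png

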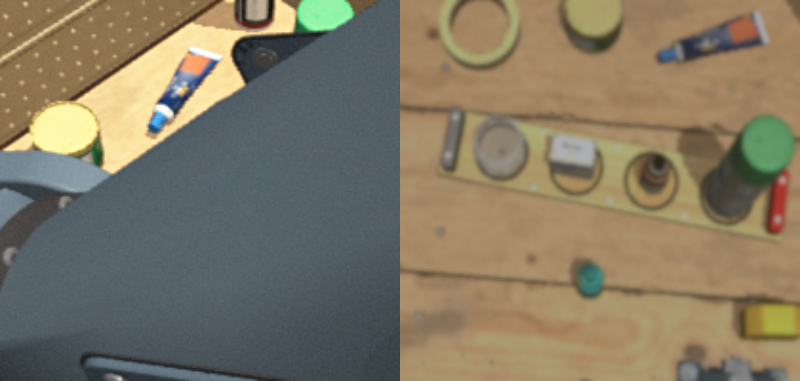

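The top half of the picture pair shows all four things standing on their marks: jar (500,148), carton (573,155), dropper (655,172) and can (735,190). All fits are within about 4 mm of the mark centres. Handing in.

```bash
python3 -c "
from rig import bot
print(bot.hand_in())"
```

```text
the job is handed in; nothing more can be done
None
```

The job is handed in at about 37 s: can, dropper, carton and jar stand on their marks in that order from the red block, each about 4 mm or less off centre in the last top-camera check (the side view was blocked by the arm); no verdict came back.

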